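# Draw the small flange tight with its cam lock

## Robot

A 6-joint arm with a two-finger parallel gripper is mounted at the origin on the work surface. World frame = base frame: x ahead of the robot, y to its left, z up, the work surface at z = 0. Lengths are in m, angles in rad, forces in N, time in s.
With the tool pointing down it reaches from about 0.35 to 0.85 m from the base axis. Payload 8.1 kg.
Tool frame: the origin (TCP) lies at the very end of the fingers, on their centre line; the grasp point (between the pads) lies 19 mm behind it; z points along the fingers, y is the direction in which the jaws open and shut (so a half turn about z gives the same grasp; the last joint's range is limited). The gripper opens to 93 mm and grips with 3 to 60 N. Pads are 15 mm wide; open, the fingers measure 128 mm over their backs; the gripper's body (75 mm by 188 mm) begins 65 mm behind the grasp point.
Start: joints at [1.13, 0.13, 1.488, -0, 1.523, -0.085], TCP at [0.209, 0.562, 0.219] pointing down, gripper open.
Joint ranges: [-2.96, 2.96], [-0.89, 2.26], [0.02, 2.5], [-1.34, 4.48], [0, 2.73], [-2.66, 2.66]. Speed limits (rad/s): [2.39, 2.39, 2.79, 3.14, 3.14, 3.14].

## Interface

Orientations are given as a rotation vector (axis times angle).
In Python, from rig import readout, vision, job gives the robot as it stands. The module is installed in compiled form; this text tells all that it offers.
- The arm moves only by the shell command python3 -m pendant 'ROWS' [FORCE]. ROWS is JSON, a list of rows, each an object with "slide": the shift along the tool's x, y, z in mm, a list of three; "rot": the turn, a rotation vector about the tool's x, y, z in degrees, a list of three; "grip": the finger opening in mm, from 0 to 93. A call has exactly 10 rows; each row is the pose to reach, as a shift and turn from the pose measured when the call began, along the tool's axes at that moment; what a row does not reach only later rows make up. A row lasts 1/10 s, in which the tool goes at most 50 mm and 8.59 degrees, less where a joint would pass 70% of its speed; a pose out of reach is approached as far as the arm can. A call with a gripper value outside its range is refused whole. The fingers move at their own pace and stop on an object; FORCE is the grip in N (left out, the last holds). Time passes only in rows, so rows that repeat a pose let the fingers close, or fill a call up. It gives the time, the measured TCP pose, the force and the opening at its end, in the units of the state.
- readout.get_state(): the state, without advancing time (a new reading comes with each control period).
- vision.grab_frame(name): name is "scene" or "top" or "wrist"; returns a dict with "pixels" (420x560x3 uint8, red, green, blue), "z_map" (420x560 float32, m along the optical axis (not along the pixel's ray), 0 where there is no reading), "fx", "fy", "cx", "cy" (pixels), "extrinsics" (4x4, takes a point from camera to world coordinates). Camera axes: x right, y up, looking along -z (the intrinsics and any distortion apply to the point x, -y, -z); pixel columns grow to the right and rows downward; lengths in m; the calibration is good to about 2 mm. A picture is of the moment at which its call begins.
- job.job_done(): hands the job in, once; it reports no verdict.
The state is a dict: "t": time; "joints": joint angles; "qvel": joint speeds; "joint_torque": joint torques, N m; "ee_pos": TCP position; "tool_rot": TCP orientation; "force": force on the tool from outside, world axes, zero at the start; "wrist_torque": the same for the moment, N m; "gripper_width": finger opening in m.
Only numpy, scipy, OpenCV 4.12 (cv2) and the standard library are available. Lean on these libraries where they do the work, as an engineer would, in place of code of your own. Each camera call takes 0.05 s, during which the arm holds its last target.

## Task

Two cam locks are bolted to the shelf; one of them carries the small round blank flange, standing a little off its port. Close that lock: swing its crank post anticlockwise (seen from above) from where it stands through about half a turn to its stop, so that the hook draws the bolt fully in and the flange sits tight on its gasket, then let go. Leave the spare cam lock, the one with no flange, as it is.

Things in the scene. Friction and masses are not known exactly. Their poses are not given: they have to be found in the camera images.
- cam_axis (a point): Point on the upright turning axis of the cam of the lock to close, 45 mm above the shelf. The cam is a steel disc, 100 mm diameter, top 40 mm above the shelf, with a dark spiral hook slot, on an aluminium base plate 270 x 100 mm. Axes: x along the draw bolt from cam to port, y left of it, z up. A port block (80 mm wide, 100 mm high) stands 105 to 125 mm along +x, its tube stub reaching back to 80 mm.
- cam_post (a point): Middle of the crank post of the lock to close: an upright black round sleeve, 16 mm diameter, from 44 to 100 mm above the shelf (this point at 72), 55 mm from the turning axis on a lug of the cam whose top is at 40 mm. The sleeve spins freely on its pin, so it can be held with a fixed hand orientation while led round. Leading it takes about 2 N.
- cam (a joint): Angle of that cam, rad: 0 = open, post on the +y side of cam_axis; grows anticlockwise seen from above, the post passing the -x side (away from the port), to the hard stop at 3.14, post on the -y side. Starts between 0 and 0.4. Friction holds it where it is left.
- draw_bolt (a joint): Travel of the draw bolt with the small blank flange (upright steel disc, 75 mm diameter, 8 mm thick, top 100 mm above the shelf, beyond the port block), m: 0 = out, a 16 mm gap to the copper gasket on the port; 0.016 = fully in, flange tight on its gasket. Follows the cam, 5.1 mm per rad.
- spare_post (a point): Middle of the crank post of the spare cam lock, which must not be turned: the same kind of lock and post (72 mm above the shelf, 55 mm from its own turning axis), but with no flange on its carriage and no gasket.

How it is judged:
By the outcome, as a careful person would: the job done as asked, in the order asked, and still so for the second after the job is handed in, with the robot touching nothing.
It also fails if it takes over 38 s, if anything falls off the work surface, if the arm or the gripper's body presses on something with over 40 N, if the wrist force passes 120 N, or if a joint passes its speed limit or range.

## Working session

There is one attempt and no reset: what is moved stays moved. The work goes in short steps, Python scripts to look and compute and a shell command to move; the robot and the scene stay as the last step left them, time stands still between calls to the robot, and variables do not carry over. Pictures are saved under pics/ and viewed, and the job is handed in when it is done.

```bash
mkdir -p pics; cat > h.py <<'E'
import numpy as np, cv2
from rig import readout, vision, job
def save(name,fn):
    f=vision.grab_frame(name); cv2.imwrite('pics/'+fn+'.png',f['pixels'][:,:,::-1]); np.savez('pics/'+fn,**f); return f
def load(fn): return dict(np.load('pics/'+fn+'.npz'))
def pt(f,u,v,z=None,height=None):
    d=np.array([(u-f['cx'])/f['fx'],-(v-f['cy'])/f['fy'],-1.]);E=f['extrinsics']
    if height is not None:
        w=E[:3,:3]@d; s=(height-E[2,3])/w[2]; return E[:3,3]+s*w
    if z is None: z=f['z_map'][int(round(v)),int(round(u))]
    return E[:3,:3]@(d*z)+E[:3,3]
E
python3 - <<'E'
from h import *
print(readout.get_state())
for n in ('scene','top'):
    f=save(n,n+'0'); print(n,f['fx'],f['fy'],f['cx'],f['cy'],f['extrinsics'].round(3).tolist(),list(f.keys()))
E
```

```text
{'t': 0.0, 'joints': array([ 1.12960086e+00,  1.31128556e-01,  1.48929950e+00, -1.95559987e-05,
        1.52301722e+00, -8.53824555e-02]), 'qvel': array([-3.22153796e-05, -9.79089915e-04,  2.03598426e-04, -8.67008725e-04,
        5.66635097e-04,  8.31878541e-04]), 'joint_torque': array([-5.22919217e-04, -5.59842074e+01, -4.91750658e+01,  7.67050311e-02,
        3.56122339e-02, -1.55974858e-04]), 'ee_pos': array([0.2087366 , 0.56189538, 0.21759584]), 'tool_rot': array([-5.55882425e-01, -3.09154984e+00,  2.81736981e-03]), 'force': array([-0.20638054, -0.75585231, -0.51723457]), 'wrist_torque': array([-0.05341231,  0.03723763, -0.0378657 ]), 'gripper_width': 0.09322700724720726}
scene 452.3944318954918 452.3944318954918 288.2460973910365 209.21633663884927 [[-0.668, -0.575, 0.473, 0.971], [0.744, -0.509, 0.432, 0.419], [-0.007, 0.64, 0.768, 0.816], [0.0, 0.0, 0.0, 1.0]] ['pixels', 'z_map', 'fx', 'fy', 'cx', 'cy', 'extrinsics']
top 385.98069486587724 385.98069486587724 280.77072574392434 205.91444564520583 [[0.018, 0.976, -0.216, 0.395], [-1.0, 0.019, -0.0, 0.04], [0.004, 0.216, 0.976, 0.723], [0.0, 0.0, 0.0, 1.0]] ['pixels', 'z_map', 'fx', 'fy', 'cx', 'cy', 'extrinsics']
```

View pics/scene0.png

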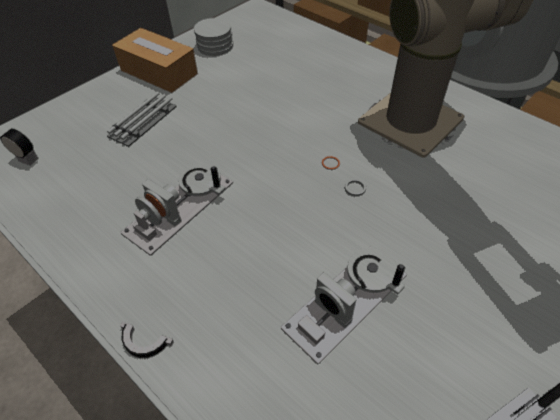

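View pics/top0.png

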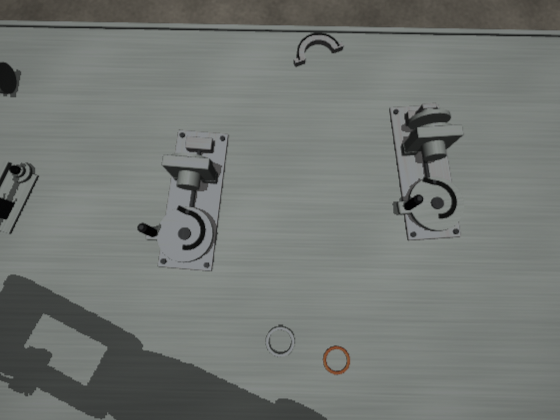

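The scene view shows the copper gasket and flange on the lock at (160,205). In the top view that is the right-hand lock, with its cam near (437,204) and its post near (412,203). The spare is the left lock, with its cam near (186,234). I'll enlarge the right-hand one.

```bash
python3 - <<'E'
from h import *
f=load('top0'); c=f['pixels'][90:250,370:480,::-1]
cv2.imwrite('pics/c1.png',cv2.resize(c,None,fx=5,fy=5,interpolation=cv2.INTER_CUBIC)[200:])
f=load('scene0'); c=f['pixels'][150:260,110:250,::-1]
cv2.imwrite('pics/c2.png',cv2.resize(c,None,fx=5,fy=5,interpolation=cv2.INTER_CUBIC))
E
```

```text
(no output)
```

View pics/c1.png

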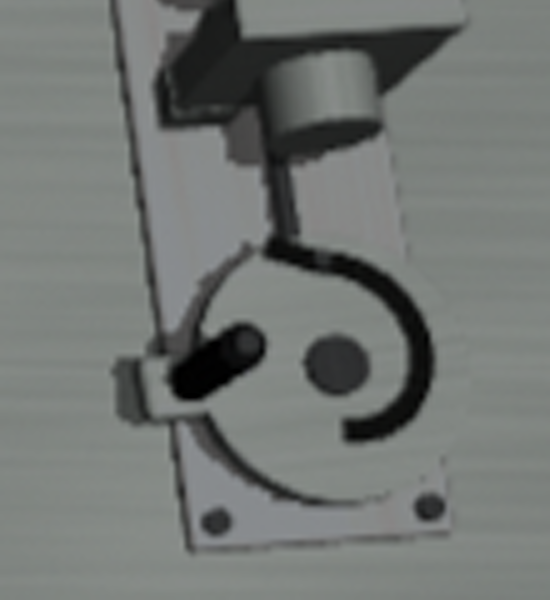

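View pics/c2.png

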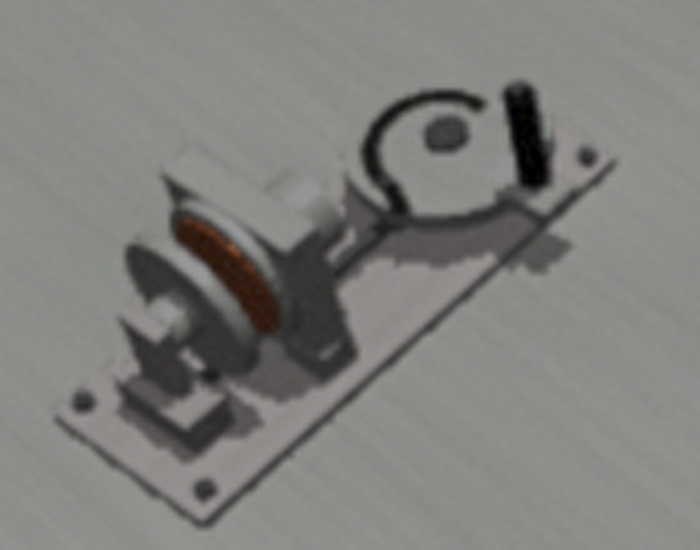

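```bash
cat > m.py <<'E'
from h import *
t=load('top0'); s=load('scene0')
T=lambda x,y:(370+(x+.5)/5-.5, 90+(y+200.5)/5-.5)
S=lambda x,y:(110+(x+.5)/5-.5, 150+(y+.5)/5-.5)
print('hub top depth',pt(t,*T(337,365)),'h.042',pt(t,*T(337,365),height=.042))
print('hub scene depth',pt(s,*S(446,133)),pt(s,*S(446,133),height=.042))
print('post top, t', pt(t,*T(248,342)),pt(t,*T(248,342),height=.1))
print('post bot, t', pt(t,*T(190,383),height=.044))
print('post top, s', pt(s,*S(517,90)),pt(s,*S(517,90),height=.1))
print('post bot, s', pt(s,*S(535,185),height=.044))
# plate edges
for n,a in (('BL',(190,550)),('BR',(452,532)),('holeL',(216,521)),('holeR',(430,507)),('Ledge',(115,0))): print(n,pt(t,*T(*a),height=.008).round(4))
for n,a in (('near1',(205,525)),('near2',(57,418)),('far',(617,160))): print(n,pt(s,*S(*a),height=.008).round(4))
E
python3 m.py
```

```text
hub top depth [ 0.55662172 -0.24212761  0.04490711] h.042 [ 0.55731372 -0.24333624  0.042     ]
hub scene depth [ 0.5594976  -0.24309187  0.0425115 ] [ 0.55922566 -0.24352951  0.042     ]
post top, t [ 0.5496265 -0.1884151  0.1046695] [ 0.55079265 -0.19013831  0.1       ]
post bot, t [ 0.54914586 -0.18896648  0.044     ]
post top, s [ 0.55435111 -0.18608418  0.10507328] [ 0.55137993 -0.19040015  0.1       ]
post bot, s [ 0.55495471 -0.1852481   0.044     ]
BL [ 0.4935 -0.1977  0.008 ]
BR [ 0.5021 -0.2961  0.008 ]
holeL [ 0.5046 -0.208   0.008 ]
holeR [ 0.5114 -0.2886  0.008 ]
Ledge [ 0.7126 -0.1795  0.008 ]
near1 [ 0.7645 -0.1721  0.008 ]
near2 [ 0.7732 -0.2685  0.008 ]
far [ 0.4976 -0.1956  0.008 ]
```

```bash
cat >> h.py <<'E'
from scipy.spatial.transform import Rotation as R
AX=np.array([0.558,-0.2428]); YAW=np.deg2rad(5)
ex=np.array([np.cos(YAW),np.sin(YAW),0]); ey=np.array([-np.sin(YAW),np.cos(YAW),0])
RT=np.column_stack([ey,ex,[0,0,-1]])   # tool x=cam y, tool y=cam x, z down
def cam2w(p): return np.array([AX[0],AX[1],0])+p[0]*ex+p[1]*ey+np.array([0,0,p[2]])
def rel(target):
    s=readout.get_state(); R0=R.from_rotvec(s['tool_rot']).as_matrix()
    return (R0.T@(target-s['ee_pos'])*1e3).round(1), np.rad2deg(R.from_matrix(R0.T@RT).as_rotvec()).round(2)
def where():
    s=readout.get_state(); d=s['ee_pos']-np.array([AX[0],AX[1],0])
    R0=R.from_rotvec(s['tool_rot']).as_matrix()
    print('t',round(s['t'],2),'cam frame mm',(np.array([d@ex,d@ey,d[2]])*1e3).round(1),'F cam',np.array([s['force']@ex,s['force']@ey,s['force'][2]]).round(1),'w',round(s['gripper_width']*1e3,1),'roterr',np.rad2deg(R.from_matrix(R0.T@RT).as_rotvec()).round(2), 'q',s['joints'].round(2))
E
python3 - <<'E'
from h import *
where()
th=.05
print(rel(cam2w([-.055*np.sin(th),.055*np.cos(th),.20])))
print(cam2w([0,.055,.2]))
E
```

```text
t 0.1 cam frame mm [-277.8  832.1  217.7] F cam [ 0.7  0.1 -0.6] w 92.9 roterr [-9.000e-02  5.000e-02  6.462e+01] q [ 1.13  0.13  1.49 -0.    1.52 -0.09]
(array([-581.6, -584.3,   18.6]), array([-9.000e-02,  5.000e-02,  6.462e+01]))
[ 0.55320643 -0.18800929  0.2       ]
```

```bash
python3 -m pendant '[{"slide":[-20,-20,0],"rot":[0,0,7],"grip":50},{"slide":[-50,-50,0],"rot":[0,0,14],"grip":50},{"slide":[-85,-85,0],"rot":[0,0,21],"grip":50},{"slide":[-120,-120,0],"rot":[0,0,28],"grip":50},{"slide":[-155,-155,0],"rot":[0,0,35],"grip":50},{"slide":[-190,-190,0],"rot":[0,0,42],"grip":50},{"slide":[-225,-225,0],"rot":[0,0,49],"grip":50},{"slide":[-260,-260,0],"rot":[0,0,56],"grip":50},{"slide":[-295,-295,0],"rot":[0,0,62],"grip":50},{"slide":[-320,-320,0],"rot":[0,0,64.6],"grip":50}]' 20; python3 - <<'E'
from h import *
where()
th=.05
print(rel(cam2w([-.055*np.sin(th),.055*np.cos(th),.17])))
E
```

```text
t: 1.1
ee_pos: [0.3977, 0.1479, 0.218]
tool_rot: [2.128, 2.31, -0.003]
force: [0.7, -0.2, -0.2]
gripper_width: 0.0503
t 1.1 cam frame mm [-125.6  403.1  218. ] F cam [ 0.7 -0.2 -0.2] w 50.3 roterr [-0.04  0.11 -0.29] q [ 0.24 -0.36  1.94 -0.    1.56  0.15]
(array([-347.5,  124.7,   48.6]), array([-0.04,  0.11, -0.29]))
```

```bash
python3 -m pendant '[{"slide":[-40,14,4],"rot":[0,0,0],"grip":50},{"slide":[-80,28,8],"rot":[0,0,0],"grip":50},{"slide":[-125,44,14],"rot":[0,0,0],"grip":50},{"slide":[-170,60,20],"rot":[0,0,0],"grip":50},{"slide":[-215,76,26],"rot":[0,0,0],"grip":50},{"slide":[-260,92,32],"rot":[0,0,0],"grip":50},{"slide":[-300,107,38],"rot":[0,0,0],"grip":50},{"slide":[-330,118,44],"rot":[0,0,0],"grip":50},{"slide":[-347.5,124.7,48],"rot":[0,0,-0.3],"grip":50},{"slide":[-347.5,124.7,48],"rot":[0,0,-0.3],"grip":50}]' ; python3 - <<'E'
from h import *
where()
save('wrist','w1'); save('top','t1'); s=save('scene','s1')
a=s['pixels'][130:270,90:290,::-1]
b=load('w1')['pixels'][...,::-1]
cv2.imwrite('pics/s1c.png',cv2.resize(a,None,fx=4,fy=4,interpolation=cv2.INTER_CUBIC))
E
```

```text
t: 2.1
ee_pos: [0.5501, -0.1903, 0.1689]
tool_rot: [-2.124, -2.313, 0.005]
force: [-0.1, 0.3, 0.1]
gripper_width: 0.0502
t 2.1 cam frame mm [ -3.3  53.  168.9] F cam [-0.   0.3  0.1] w 50.2 roterr [-0.16  0.07 -0.13] q [-0.42  0.11  1.6  -0.    1.43 -0.5 ]
```

View pics/w1.png

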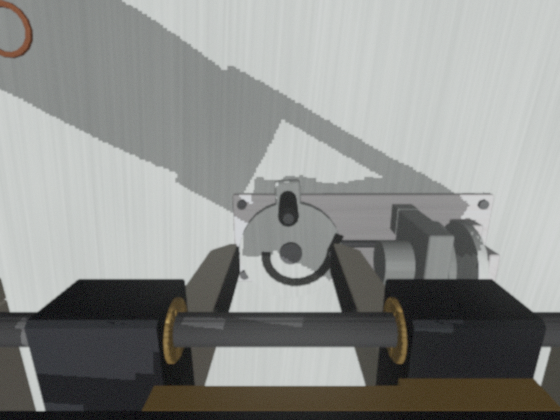

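View pics/s1c.png

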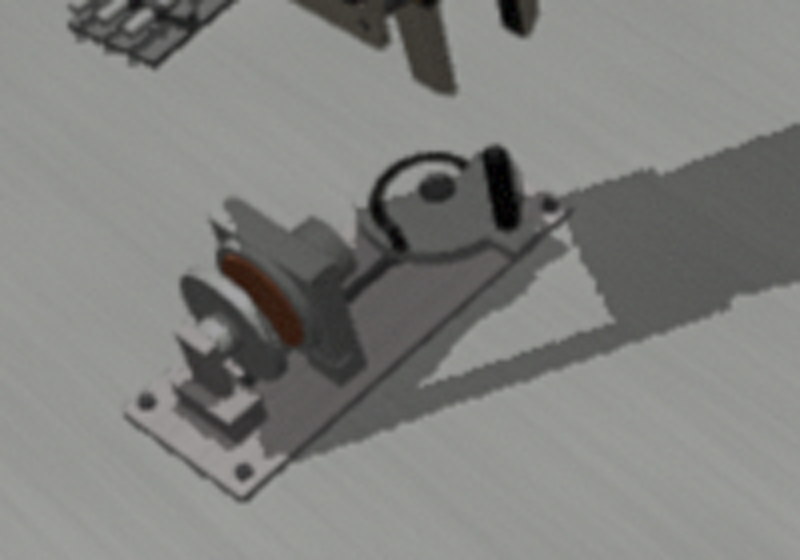

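The wrist view shows the post top near (288,217), the hub at (291,253) and the post centred between the jaws. I'll check those two against the calibration.

```bash
python3 - <<'E'
from h import *
w=load('w1')
c=w['pixels'][165:295,225:350,::-1]
cv2.imwrite('pics/w1c.png',cv2.resize(c,None,fx=4.5,fy=4.5,interpolation=cv2.INTER_CUBIC))
def cf(p): d=p-np.array([AX[0],AX[1],0]); return (np.array([d@ex,d@ey,d[2]])*1e3).round(1)
print('hub',cf(pt(w,291,253)),cf(pt(w,291,253,height=.043)))
print('post',cf(pt(w,288,217)),cf(pt(w,288,217,height=.1)))
E
```

```text
hub [ 1.8  2.5 44. ] [ 1.8  2.1 43. ]
post [ -1.5  57.8 103.9] [ -1.5  56.6 100. ]
```

View pics/w1c.png

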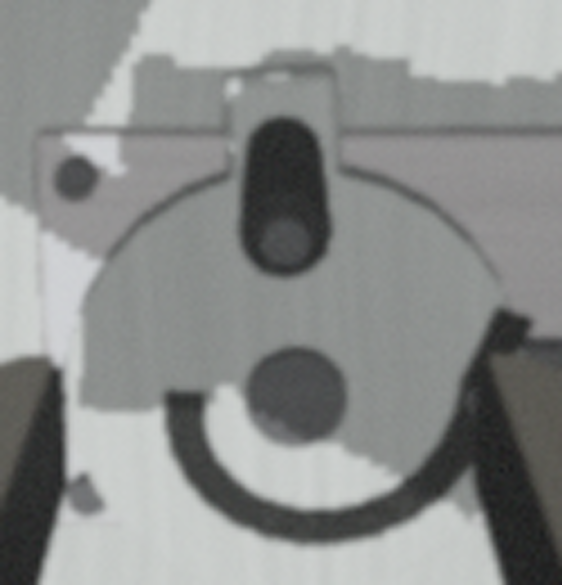

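```bash
python3 -m pendant '[{"slide":[2,1,15],"rot":[0,0,0],"grip":50},{"slide":[2,1,30],"rot":[0,0,0],"grip":50},{"slide":[2,1,45],"rot":[0,0,0],"grip":50},{"slide":[2,1,60],"rot":[0,0,0],"grip":50},{"slide":[2,1,75],"rot":[0,0,0],"grip":50},{"slide":[2,1,88],"rot":[0,0,0],"grip":50},{"slide":[2,1,100],"rot":[0,0,0],"grip":50},{"slide":[2,1,108],"rot":[0,0,0],"grip":50},{"slide":[2,1,111],"rot":[0,0,0],"grip":50},{"slide":[2,1,111],"rot":[0,0,0],"grip":50}]' ; python3 - <<'E'
from h import *
where()
save('wrist','w2')
E
```

```text
t: 3.25
ee_pos: [0.5507, -0.1856, 0.059]
tool_rot: [-2.122, -2.316, 0.003]
force: [-0.3, 0.4, 0.5]
gripper_width: 0.05
t 3.25 cam frame mm [-2.3 57.6 59. ] F cam [-0.3  0.4  0.5] w 50.0 roterr [-0.11  0.05  0.  ] q [-0.41  0.21  1.7  -0.    1.23 -0.5 ]
```

View pics/w2.png

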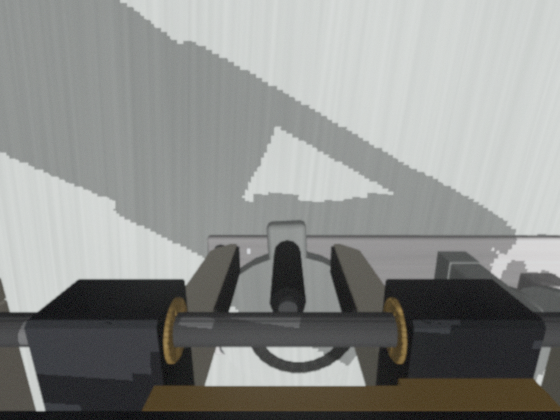

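The post stands midway between the open fingers, tips at about (237,248) and (335,248). Next I close the gripper on it.

```bash
python3 -m pendant '[{"slide":[-2,0,0],"rot":[0,0,0],"grip":30},{"slide":[-2,0,0],"rot":[0,0,0],"grip":20},{"slide":[-2,0,0],"rot":[0,0,0],"grip":10},{"slide":[-2,0,0],"rot":[0,0,0],"grip":10},{"slide":[-2,0,0],"rot":[0,0,0],"grip":10},{"slide":[-2,0,0],"rot":[0,0,0],"grip":10},{"slide":[-2,0,0],"rot":[0,0,0],"grip":10},{"slide":[-2,0,0],"rot":[0,0,0],"grip":10},{"slide":[-2,0,0],"rot":[0,0,0],"grip":10},{"slide":[-2,0,0],"rot":[0,0,0],"grip":10}]' 20; python3 - <<'E'
from h import *
where()
p=np.array([-2.5,55])
t0=np.arctan2(2.5,55)
for k in range(1,11):
    t=t0+k*0.1*1.05
    print(k,(55*np.cos(t)-55*np.cos(t0)).round(1),(-55*np.sin(t)+55*np.sin(t0)).round(1))
E
```

```text
t: 4.3
ee_pos: [0.5513, -0.1878, 0.0598]
tool_rot: [2.122, 2.316, -0.002]
force: [0.5, 0.0, 2.0]
gripper_width: 0.0158
t 4.3 cam frame mm [-1.8 55.4 59.8] F cam [ 0.5 -0.   2. ] w 15.8 roterr [-0.04  0.08  0.01] q [-0.42  0.21  1.69 -0.    1.23 -0.5 ]
1 -0.6 -5.7
2 -1.7 -11.4
3 -3.5 -16.9
4 -5.8 -22.2
5 -8.7 -27.2
6 -12.0 -31.9
7 -15.9 -36.2
8 -20.1 -40.1
9 -24.8 -43.5
10 -29.8 -46.4
```

Opening 15.8 mm matches the 16 mm sleeve, so the post is held. Leading the first 60°.

```bash
python3 -m pendant '[{"slide":[-0.6,-5.7,0],"rot":[0,0,0],"grip":10},{"slide":[-1.7,-11.4,0],"rot":[0,0,0],"grip":10},{"slide":[-3.5,-16.9,0],"rot":[0,0,0],"grip":10},{"slide":[-5.8,-22.2,0],"rot":[0,0,0],"grip":10},{"slide":[-8.7,-27.2,0],"rot":[0,0,0],"grip":10},{"slide":[-12,-31.9,0],"rot":[0,0,0],"grip":10},{"slide":[-15.9,-36.2,0],"rot":[0,0,0],"grip":10},{"slide":[-20.1,-40.1,0],"rot":[0,0,0],"grip":10},{"slide":[-24.8,-43.5,0],"rot":[0,0,0],"grip":10},{"slide":[-29.8,-46.4,0],"rot":[0,0,0],"grip":10}]' 20; python3 - <<'E'
from h import *
where(); save('top','t2'); s=save('scene','s2')
cv2.imwrite('pics/s2c.png',cv2.resize(s['pixels'][130:270,90:290,::-1],None,fx=4,fy=4,interpolation=cv2.INTER_CUBIC))
E
```

```text
t: 5.3
ee_pos: [0.5082, -0.2219, 0.0598]
tool_rot: [2.121, 2.314, -0.0]
force: [9.2, -1.4, -7.1]
gripper_width: 0.0155
t 5.3 cam frame mm [-47.7  25.2  59.8] F cam [ 9.1 -2.2 -7.1] w 15.5 roterr [ 0.08  0.11 -0.01] q [-0.5   0.14  1.78 -0.    1.22 -0.59]
```

View pics/s2c.png

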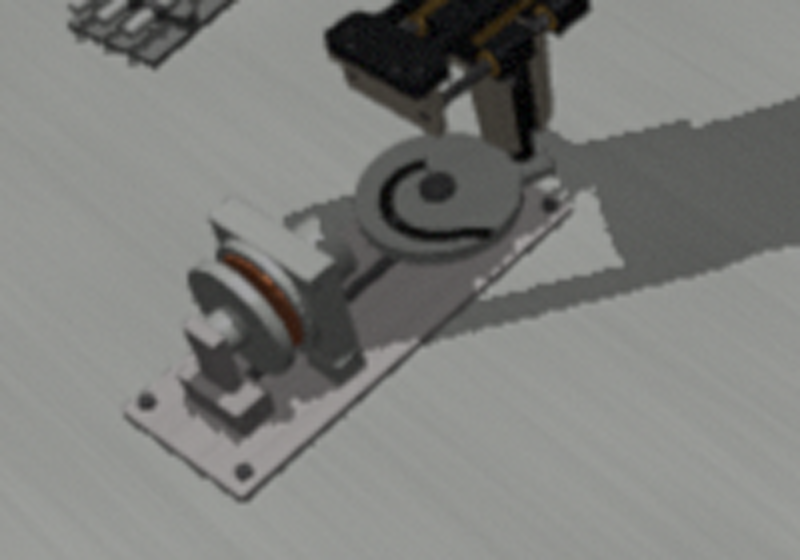

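The cam has turned, the slot has rotated and the flange gap is closing. The force pulls inward by about 9 N, so I'll aim the next arc slightly inward.

```bash
cat > arc.py <<'E'
from h import *
import sys
cx,cy,r,dt=map(float,sys.argv[1:5])
s=readout.get_state(); d=(s['ee_pos']-np.array([AX[0],AX[1],0]))*1e3
x,y=d@ex,d@ey; t0=np.arctan2(-(x-cx),y-cy); print('t0',t0)
for k in range(1,11):
    t=t0+k*dt; print((cy+r*np.cos(t)-y).round(1),(cx-r*np.sin(t)-x).round(1))
E
python3 arc.py 1.5 0.5 54.5 0.1
```

```text
t0 1.1191019515886813
-5.2 -1.7
-10.4 -3.3
-15.8 -4.4
-21.2 -4.9
-26.7 -4.9
-32.1 -4.4
-37.4 -3.3
-42.6 -1.7
-47.6 0.4
-52.4 3.0
```

```bash
python3 -m pendant '[{"slide":[-5.2,-1.7,0],"rot":[0,0,0],"grip":10},{"slide":[-10.4,-3.3,0],"rot":[0,0,0],"grip":10},{"slide":[-15.8,-4.4,0],"rot":[0,0,0],"grip":10},{"slide":[-21.2,-4.9,0],"rot":[0,0,0],"grip":10},{"slide":[-26.7,-4.9,0],"rot":[0,0,0],"grip":10},{"slide":[-32.1,-4.4,0],"rot":[0,0,0],"grip":10},{"slide":[-37.4,-3.3,0],"rot":[0,0,0],"grip":10},{"slide":[-42.6,-1.7,0],"rot":[0,0,0],"grip":10},{"slide":[-47.6,0.4,0],"rot":[0,0,0],"grip":10},{"slide":[-52.4,3,0],"rot":[0,0,0],"grip":10}]' 20; python3 - <<'E'
from h import *
where()
E
python3 arc.py 1.5 0.5 54.5 0.1
```

```text
t: 6.4
ee_pos: [0.5154, -0.2749, 0.0598]
tool_rot: [2.122, 2.314, -0.002]
force: [-0.7, 1.4, 0.6]
gripper_width: 0.0156
t 6.4 cam frame mm [-45.2 -28.3  59.8] F cam [-0.5  1.4  0.6] w 15.6 roterr [ 0.01  0.13 -0.04] q [-0.58  0.22  1.69 -0.    1.23 -0.66]
t0 2.122416274740127
-4.3 3.4
-8.5 6.9
-12.2 10.8
-15.6 15.1
-18.6 19.7
-21.0 24.6
-23.0 29.6
-24.4 34.9
-25.4 40.3
-25.7 45.7
```

```bash
python3 -m pendant '[{"slide":[-4.3,3.4,0],"rot":[0,0,0],"grip":10},{"slide":[-8.5,6.9,0],"rot":[0,0,0],"grip":10},{"slide":[-12.2,10.8,0],"rot":[0,0,0],"grip":10},{"slide":[-15.6,15.1,0],"rot":[0,0,0],"grip":10},{"slide":[-18.6,19.7,0],"rot":[0,0,0],"grip":10},{"slide":[-21,24.6,0],"rot":[0,0,0],"grip":10},{"slide":[-23,29.6,0],"rot":[0,0,0],"grip":10},{"slide":[-24.4,34.9,0],"rot":[0,0,0],"grip":10},{"slide":[-25.4,40.3,0],"rot":[0,0,0],"grip":10},{"slide":[-25.7,44,0],"rot":[0,0,0],"grip":10}]' 20; python3 - <<'E'
from h import *
where(); s=save('scene','s3')
cv2.imwrite('pics/s3c.png',cv2.resize(s['pixels'][130:270,90:290,::-1],None,fx=4,fy=4,interpolation=cv2.INTER_CUBIC))
E
python3 arc.py 1.5 0.5 54.5 0.02
```

```text
t: 7.4
ee_pos: [0.562, -0.297, 0.0598]
tool_rot: [2.122, 2.314, -0.002]
force: [-1.8, -3.0, -0.9]
gripper_width: 0.0156
t 7.4 cam frame mm [ -0.7 -54.4  59.8] F cam [-2.1 -2.8 -0.9] w 15.6 roterr [ 0.03  0.16 -0.04] q [-0.57  0.35  1.54 -0.    1.26 -0.65]
t0 3.1097700274256987
0.3 1.1
0.3 2.2
0.4 3.3
0.4 4.4
0.5 5.5
0.6 6.5
0.7 7.6
0.8 8.7
0.9 9.8
1.1 10.9
```

View pics/s3c.png

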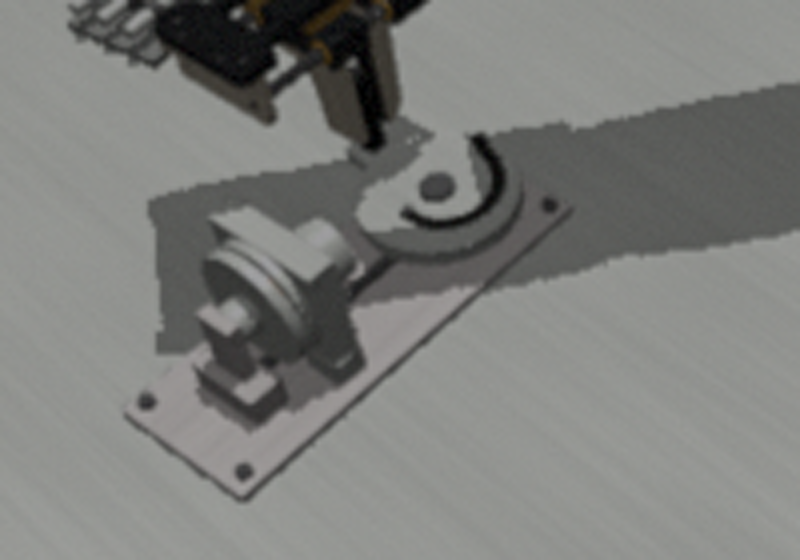

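The gap has nearly vanished at crop (255,280). Now I'll advance gently until the hard stop shows in the force.

```bash
python3 -m pendant '[{"slide":[0.2,0.5,0],"rot":[0,0,0],"grip":10},{"slide":[0.2,1,0],"rot":[0,0,0],"grip":10},{"slide":[0.2,1.5,0],"rot":[0,0,0],"grip":10},{"slide":[0.2,2,0],"rot":[0,0,0],"grip":10},{"slide":[0.2,2.5,0],"rot":[0,0,0],"grip":10},{"slide":[0.2,3,0],"rot":[0,0,0],"grip":10},{"slide":[0.2,3,0],"rot":[0,0,0],"grip":10},{"slide":[0.2,3,0],"rot":[0,0,0],"grip":10},{"slide":[0.2,3,0],"rot":[0,0,0],"grip":10},{"slide":[0.2,3,0],"rot":[0,0,0],"grip":10}]' 20; python3 -c "
from h import *
where()"
```

```text
t: 8.45
ee_pos: [0.5645, -0.2968, 0.0598]
tool_rot: [2.122, 2.314, -0.004]
force: [-4.3, -4.2, 0.4]
gripper_width: 0.0157
t 8.45 cam frame mm [  1.8 -54.3  59.8] F cam [-4.6 -3.9  0.4] w 15.7 roterr [-0.03  0.17 -0.05] q [-0.56  0.35  1.53 -0.    1.26 -0.65]
```

```bash
python3 -m pendant '[{"slide":[0,0.5,0],"rot":[0,0,0],"grip":10},{"slide":[0,1,0],"rot":[0,0,0],"grip":10},{"slide":[0,1.5,0],"rot":[0,0,0],"grip":10},{"slide":[0,2,0],"rot":[0,0,0],"grip":10},{"slide":[0,2.5,0],"rot":[0,0,0],"grip":10},{"slide":[0,2.5,0],"rot":[0,0,0],"grip":10},{"slide":[0,2.5,0],"rot":[0,0,0],"grip":10},{"slide":[0,2.5,0],"rot":[0,0,0],"grip":10},{"slide":[0,2.5,0],"rot":[0,0,0],"grip":10},{"slide":[0,2.5,0],"rot":[0,0,0],"grip":10}]' 20; python3 -c "
from h import *
where()"
```

```text
t: 9.45
ee_pos: [0.5647, -0.2968, 0.0597]
tool_rot: [-2.123, -2.314, 0.008]
force: [-12.3, -4.1, 6.1]
gripper_width: 0.0159
t 9.45 cam frame mm [  2.  -54.4  59.7] F cam [-12.6  -3.    6.1] w 15.9 roterr [-0.28  0.13 -0.08] q [-0.56  0.36  1.52 -0.    1.26 -0.65]
```

It stopped dead: 0.2 mm of movement for 2.5 mm commanded, with 12.6 N. That is the hard stop, so I release and lift.

```bash
python3 -m pendant '[{"slide":[0,0,0],"rot":[0,0,0],"grip":20},{"slide":[0,0,0],"rot":[0,0,0],"grip":30},{"slide":[0,0,0],"rot":[0,0,0],"grip":50},{"slide":[0,0,0],"rot":[0,0,0],"grip":50},{"slide":[0,0,0],"rot":[0,0,0],"grip":50},{"slide":[0,0,-10],"rot":[0,0,0],"grip":50},{"slide":[0,0,-25],"rot":[0,0,0],"grip":50},{"slide":[0,0,-45],"rot":[0,0,0],"grip":50},{"slide":[0,0,-70],"rot":[0,0,0],"grip":50},{"slide":[0,0,-100],"rot":[0,0,0],"grip":50}]' 20; python3 -m pendant '[{"slide":[0,-10,-10],"rot":[0,0,0],"grip":50},{"slide":[0,-30,-20],"rot":[0,0,0],"grip":50},{"slide":[0,-55,-30],"rot":[0,0,0],"grip":50},{"slide":[0,-80,-40],"rot":[0,0,0],"grip":50},{"slide":[0,-105,-50],"rot":[0,0,0],"grip":50},{"slide":[0,-125,-50],"rot":[0,0,0],"grip":50},{"slide":[0,-135,-50],"rot":[0,0,0],"grip":50},{"slide":[0,-140,-50],"rot":[0,0,0],"grip":50},{"slide":[0,-140,-50],"rot":[0,0,0],"grip":50},{"slide":[0,-140,-50],"rot":[0,0,0],"grip":50}]';python3 - <<'E'
from h import *
where(); s=save('scene','s4'); t=save('top','t4')
a=cv2.resize(s['pixels'][130:270,90:230,::-1],(400,400),interpolation=cv2.INTER_CUBIC)
b=cv2.resize(t['pixels'][90:250,350:510,::-1],(400,400),interpolation=cv2.INTER_CUBIC)
cv2.imwrite('pics/f4.png',np.hstack([a,b]))
E
```

```text
t: 10.45
ee_pos: [0.565, -0.2964, 0.1615]
tool_rot: [-2.123, -2.313, 0.008]
force: [0.6, 0.3, -0.7]
gripper_width: 0.0502
t: 11.45
ee_pos: [0.4262, -0.3082, 0.2122]
tool_rot: [-2.123, -2.314, 0.007]
force: [-0.6, 0.7, 0.5]
gripper_width: 0.05
t 11.45 cam frame mm [-137.   -53.6  212.2] F cam [-0.5  0.8  0.5] w 50.0 roterr [-0.27  0.11 -0.07] q [-0.72 -0.07  1.7  -0.    1.51 -0.81]
```

View pics/f4.png

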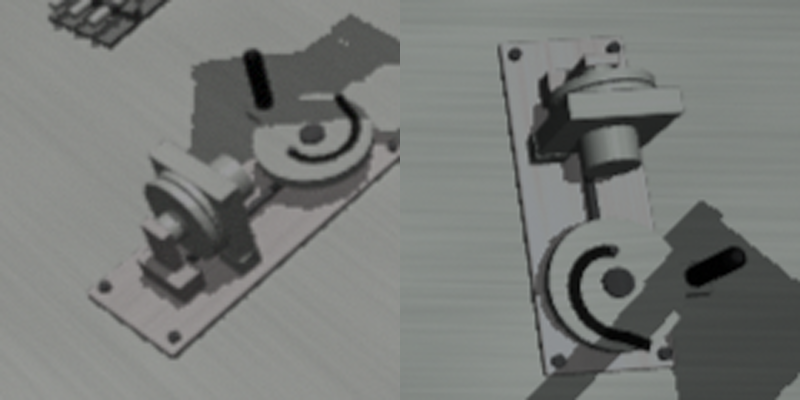

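View pics/t4.png

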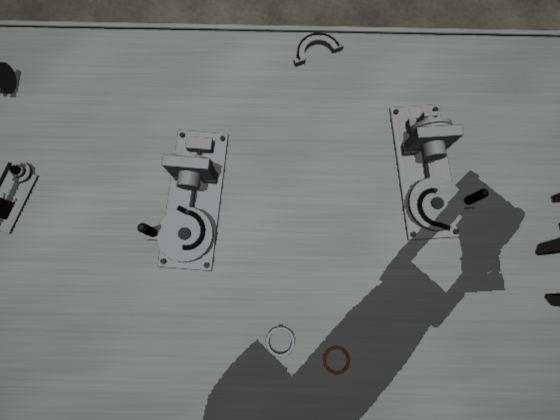

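The post now stands on the −y side, top at about (485,193) in the top view, with no visible gap at the flange. The spare post at (148,230) has not moved. A quick numeric check of the final angle, then I hand in.

```bash
python3 - <<'E'
from h import *
t=load('t4')
hub=pt(t,350+(618-400)/2.5,90+283/2.5,height=.042)
for n,(x,y),h in (('top',(738,258),.1),('bot',(692,277),.044)):
    d=pt(t,350+(x-400)/2.5,90+y/2.5,height=h)-hub; print(n,(d@ex*1e3).round(1),(d@ey*1e3).round(1), np.arctan2(-(d@ex),d@ey)%(2*np.pi))
a=load('top0')['pixels'][110:280,130:240].astype(int);b=t['pixels'][110:280,130:240].astype(int)
print('spare diff',abs(a-b).mean(),abs(a-b).max())
E
```

```text
top -0.0 -57.4 3.140883321626109
bot 0.4 -53.4 3.1485873589335824
spare diff 5.054188948306595 8
```

```bash
python3 -c "
from rig import job; print(job.job_done())"
```

```text
the job is handed in; nothing more can be done
None
```

I closed the lock with the flange and handed the job in at about 11.5 s. I gripped its crank post, led it anticlockwise to the hard stop, let go, lifted and backed away.

- **At the stop:** 2.5 mm more of commanded motion moved the post only 0.2 mm, with 12.6 N of resistance.
- **After release:** the top camera puts the cam at about 3.14 rad, and no gap shows between flange and gasket. The bolt's travel was judged by eye from the pictures, not measured.
- **Spare lock:** its image differs from the first picture only by a faint overall brightness change, so it was not moved.
- **Forces:** the wrist force was near zero once clear. The highest reading I saw was about 14 N, at the stop. I only read it between moves, so a brief higher peak would not have shown.
- **Disagreement:** the cameras differed by 2 to 3 mm on where the turning axis is. The first arc therefore ran slightly wide, with about 9 N of side force, and I corrected it on the next arc.

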